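# Centre the cake on the decorating turntable

### The arm

A 6-joint arm with a two-finger parallel gripper is mounted at the origin on the work surface. World frame = base frame: x ahead of the robot, y to its left, z up, the work surface at z = 0. Lengths are in m, angles in rad, forces in N, time in s.
With the tool pointing down it reaches from about 0.325 to 0.9 m from the base axis. Payload 6.1 kg.
Tool frame: the origin (TCP) lies between the finger pads; the fingertips stand 19 mm ahead of it and the grasp point (between the pads) is the TCP; y points along the fingers, x is the direction in which the jaws open and shut, and the axes are right-handed (so a half turn about y gives the same grasp; the last joint's range is limited). The gripper opens to 87 mm and grips with 3 to 60 N. Pads are 19 mm wide; open, the fingers measure 117 mm over their backs; the gripper's body (75 mm by 190 mm) begins 51 mm behind the grasp point.
Start: joints at [-1.448, 0.22, 1.526, -0, 1.395, -0.126], TCP at [0.154, -0.606, 0.212] pointing down, gripper open.
Joint ranges: [-2.98, 2.98], [-0.91, 2.08], [0.09, 2.57], [-1.24, 4.39], [0.2, 2.65], [-2.68, 2.68]. Speed limits (rad/s): [2.57, 2.57, 3.01, 3.14, 3.14, 3.14].

### API

Orientations are given as a 3x3 rotation matrix whose columns are the frame's x, y, z axes.
In Python, from station import arm, vision, sign_off gives the robot as it stands.
- The arm moves only by the tool arm_command, never from a script. Its argument "motion" is a list of rows, each an object of numbers: "tx", "ty", "tz": the shift along the tool's x, y, z in mm; "turn": the turn about the tool's y in rad; "jaw": the gripper's target within -1 to 1 (shut at 1, half-way at 0, fully open at -1). In form: [{"tx": .., "ty": .., "tz": .., "turn": .., "jaw": ..}, ...]. A call has 1 to 12 rows; each row is the pose to reach, as a shift and turn from the pose measured when the call began, along the tool's axes at that moment; what a row does not reach only later rows make up. A row lasts 1/10 s, in which the tool goes at most 50 mm and 8.59 degrees, less where a joint would pass 70% of its speed; a pose out of reach is approached as far as the arm can. A call with a gripper value outside its range is refused whole. The fingers move at their own pace and stop on an object; "grip_force" is the grip in N (left out, the last holds). Time passes only in rows, so rows that repeat a pose let the fingers close. It gives the time, the measured TCP pose, the force and the opening at its end, in the units of the state.
- arm.get_state(): the state, without advancing time (a new reading comes with each control period).
- vision.camera(name): name is "side" or "top" or "wrist"; returns (picture, depth): 384x512x3 uint8, blue, green, red; 384x512 float32, m along the optical axis (not along the pixel's ray), 0 where there is no reading.
- vision.camera_model(name): a dict with "fx", "fy", "cx", "cy" (pixels), "k1" (the pictures are not rectified: a ray, as slopes to the right and down, at radius r is drawn at 1 + k1 r^2 times it, then the intrinsics apply), "position" and "orientation" of the camera in the world. Camera axes: x right, y down, z forward; pixel columns grow to the right and rows downward; lengths in m; the calibration is good to about 2 mm. A picture is of the moment at which its call begins: read the wrist's pose just before it. camera_model takes no time and is no camera call; for the wrist camera it gives the pose at the moment of the call.
- sign_off(): hands the job in, once; it reports no verdict.
The state is a dict: "time_s": time; "qpos": joint angles; "joint_velocities": joint speeds; "joint_torque": joint torques, N m; "tcp_pos": TCP position; "orientation": TCP orientation; "force": force on the tool from outside, world axes, zero at the start; "ft_torque": the same for the moment, N m; "width": opening from 0.0 (shut) to 1.0 (fully open).
Only numpy, scipy, OpenCV 4.12 (cv2) and the standard library are available. Lean on these libraries where they do the work, as an engineer would, in place of code of your own. Each camera call takes 0.05 s, during which the arm holds its last target. There are 200 camera calls.

### The job

The cake has been set down off-centre on the turntable. Nudge its board along the disc with your fingertips until the board sits in the middle of the turntable, to within 6 mm, ready for decorating. Push only the board: do not touch the cake, do not lift or tip the board, and leave the bowl, jar, nozzle and palette knife where they are.

Things in the scene. Friction and masses are not known exactly. Their poses are not given: they have to be found in the camera images.
- disc_centre (a point): middle of the turntable disc's top face, on its spindle: where the middle of the board must come. Grey cast base 200 mm across, fixed firmly on the bench; on it a flat round aluminium disc, 300 mm in diameter, 14 mm thick, its top face 110 mm above the bench, with two fine engraved rings (210 and 260 mm in diameter) round its centre. z up; its axes turn with the disc.
- disc (a joint): angle of the disc about its vertical spindle, rad. It turns freely, without stops in reach, against a slight bearing drag (0.02 N m), so a push whose line misses the spindle can turn the disc with the board on it. The angle does not matter, but the disc must not be spinning at the end.
- board: round white cake board, 200 mm in diameter, 12 mm thick, loose and flat on the disc; 0.6 to 0.9 kg with its cake. It slides at a push of about 3 to 7 N and stops when no longer pushed. Origin: centre of its underside, on the disc's top face; z up. At the start its middle is 30 to 52 mm from the disc's, on the far, left or right side, so its edge can reach the disc's edge.
- cake: round layer cake, 120 mm in diameter, 41 mm tall, stuck fast in the middle of the board, so that 40 mm of bare board shows all round. Origin: centre of its underside, 12 mm above the disc; its top is 53 mm above the disc. Not to be touched.
- bowl: bystander: steel bowl, 170 mm across the rim and 85 mm high, standing on the bench beside the turntable; origin at the centre of its underside. Leave alone.
- jar: bystander: lidded amber glass jar, 68 mm in diameter and 85 mm high, on the bench; origin at the centre of its underside. Leave alone.
- nozzle: bystander: steel piping nozzle, a cone 37 mm across its foot and 52 mm high, standing point up on the bench; origin at the centre of its underside. Leave alone.
- palette_knife: bystander: palette knife 260 mm long, 28 mm wide and 16 mm high at its wooden handle, lying flat on the bench, its blade towards its own +x; origin under its middle. Leave alone.
There are look-alikes about, which are no part of the job. What is shaped like the board but blue is not meant.

How it is judged:
By the outcome, as a careful person would: the job done as asked, in the order asked, and still so for the second after the job is handed in, with the robot touching nothing.
It also fails if it takes over 38 s, if anything falls off the work surface, if the arm or the gripper's body presses on something with over 40 N, if the wrist force passes 120 N, or if a joint passes its speed limit or range.

## Working session

There is one attempt and no reset: what is moved stays moved. The work goes in short steps, Python scripts to look and compute and a tool call to move; the robot and the scene stay as the last step left them, time stands still between calls to the robot, and variables do not carry over. Pictures are saved under pics/ and viewed, about 8 in all and at most 12, crops included, and the job is handed in when it is done.

Besides the shell and the picture viewer there is one more tool, called as name(argument=value, ...) on one line, values as JSON. arm_command: Moves the arm, as the interface text tells. Its arguments: {"type":"object","properties":{"motion":{"type":"array","items":{"type":"object","properties":{"tx":{"type":"number"},"ty":{"type":"number"},"tz":{"type":"number"},"turn":{"type":"number"},"jaw":{"type":"number"}}}},"grip_force":{"type":"number"}},"required":["motion"]}

```bash
ls; mkdir -p pics
cat > h.py <<'E'
import numpy as np, cv2
from station import arm, vision, sign_off
def rays(name_or_m, uv):
    m=name_or_m if isinstance(name_or_m,dict) else vision.camera_model(name_or_m)
    uv=np.atleast_2d(np.asarray(uv,float))
    d=np.c_[(uv[:,0]-m['cx'])/m['fx'],(uv[:,1]-m['cy'])/m['fy']]
    s=d.copy()
    for _ in range(20): s=d/(1+m['k1']*(s**2).sum(1,keepdims=True))
    return np.array(m['position']), np.c_[s,np.ones(len(s))]@np.array(m['orientation']).T
def onplane(m,uv,z):
    p,d=rays(m,uv); return p+d*((z-p[2])/d[:,2])[:,None]
def todepth(m,uv,dep):
    p,d=rays(m,uv); return p+d*np.asarray(dep)[:,None]
def circ(P):
    A=np.c_[2*P[:,:2],np.ones(len(P))]; s=np.linalg.lstsq(A,(P[:,:2]**2).sum(1),rcond=None)[0]
    return s[:2],np.sqrt(s[2]+s[:2]@s[:2])
E
python3 - <<'E'
from h import *
s=arm.get_state(); print(s)
for n in('top','side'):
    im,d=vision.camera(n); cv2.imwrite(f'pics/{n}0.png',im); np.save(f'pics/{n}0.npy',d)
    print(n,vision.camera_model(n))
E
```

```text
pics
{'time_s': 0.0, 'qpos': array([-1.44808787e+00,  2.21220569e-01,  1.52762682e+00,  5.84789046e-06,
        1.39468893e+00, -1.26035028e-01]), 'joint_velocities': array([-0.00102188, -0.00060154,  0.00125183,  0.00050528,  0.00038624,
       -0.00039008]), 'joint_torque': array([-3.52666912e-04, -4.94611895e+01, -3.87373316e+01,  7.00353202e-02,
        5.74416784e-02, -1.87613787e-04]), 'tcp_pos': array([ 0.15382454, -0.60510963,  0.2110324 ]), 'orientation': array([[ 2.46185084e-01, -2.32191564e-04,  9.69222807e-01],
       [-9.69220919e-01,  1.92975224e-03,  2.46185067e-01],
       [-1.92752198e-03, -9.99998111e-01,  2.50031296e-04]]), 'force': array([-0.303415  ,  0.46085438,  0.65666814]), 'ft_torque': array([-0.02486377, -0.01124081,  0.04029223]), 'width': 1.0050434958386465}
top {'fx': 485.475445440911, 'fy': 485.475445440911, 'cx': 262.0656874600844, 'cy': 185.3109364487934, 'k1': -0.1830968594869617, 'position': array([ 2.25519353e-01, -1.18941086e-03,  1.36249315e+00]), 'orientation': array([[ 0.06357425, -0.97696761,  0.20369731],
       [-0.99796732, -0.06313945,  0.00863943],
       [ 0.00442089, -0.20383251, -0.97899579]])}
side {'fx': 469.0305463096477, 'fy': 469.0305463096477, 'cx': 252.18880640082025, 'cy': 193.41778473011132, 'k1': -0.013262868522913135, 'position': array([0.42420098, 1.03275295, 1.14941571]), 'orientation': array([[-0.99869782, -0.0405571 ,  0.030948  ],
       [-0.05050301,  0.70012927, -0.71222781],
       [ 0.00721829, -0.71286333, -0.70126583]])}
```

View pics/top0.png

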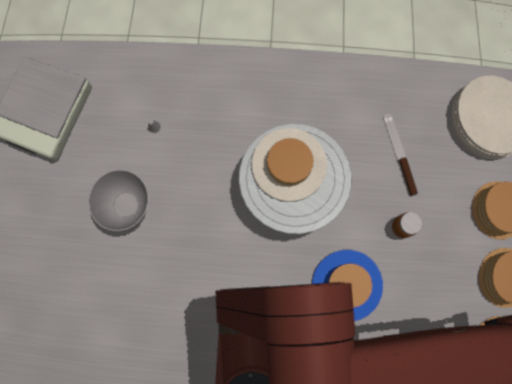

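View pics/side0.png

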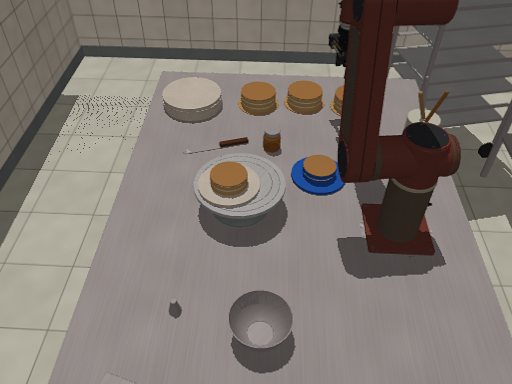

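The top view shows the disc at about (295,178). The cream board is at about (290,163), displaced to the far side and slightly left. The blue look-alike is at (348,285). The side view agrees, with the disc at (240,185) and the board at (229,183). Next I'll measure both.

```bash
cat >> h.py <<'E'
def ransac(P,r,tol=.003,n=2000):
    g=np.random.default_rng(0); best=None;bi=0
    for _ in range(n):
        c,rr=circ(P[g.choice(len(P),3,replace=False)])
        if abs(rr-r)>.006: continue
        k=abs(np.hypot(*(P[:,:2]-c).T)-rr)<tol
        if k.sum()>bi: bi=k.sum();best=k
    return (*circ(P[best]),bi) if bi else (None,0,0)
def heightscan(n,im,d):
    m=vision.camera_model(n); v,u=np.mgrid[:384,:512]; P=todepth(m,np.c_[u.ravel(),v.ravel()],d.ravel()).reshape(384,512,3)
    return m,P
E
cat > meas.py <<'E'
from h import *
import sys
def run(n,im,d,c0,show=True):
    m,P=heightscan(n,im,d); hsv=cv2.cvtColor(im,cv2.COLOR_BGR2HSV)
    near=np.hypot(P[...,0]-c0[0],P[...,1]-c0[1])<.19
    ok=near&(d>0)
    h=np.histogram(P[...,2][ok],np.arange(.09,.18,.004)); print(n,'z hist',dict(zip(h[1].round(3).tolist(),h[0].tolist())))
    # disc outer edge: points above .1 mask boundary
    top=(ok&(P[...,2]>.1)).astype(np.uint8); 
    lab,k=cv2.connectedComponents(top); 
    cn=max(cv2.findContours(top,cv2.RETR_EXTERNAL,cv2.CHAIN_APPROX_NONE)[0],key=cv2.contourArea)[:,0]
    print(' disc',ransac(onplane(m,cn,.110),.15))
    b,g,r=[im[...,i].astype(int) for i in range(3)]
    cream=(ok&(r-b>18)).astype(np.uint8)
    cream=cv2.morphologyEx(cream,cv2.MORPH_OPEN,np.ones((3,3)))
    cn2=max(cv2.findContours(cream,cv2.RETR_EXTERNAL,cv2.CHAIN_APPROX_NONE)[0],key=cv2.contourArea)[:,0]
    print(' board',ransac(onplane(m,cn2,.122),.10))
    o=im.copy(); cv2.drawContours(o,[cn[:,None]],-1,(0,255,0),1); cv2.drawContours(o,[cn2[:,None]],-1,(255,0,255),1)
    return o
E
python3 - <<'E'
from meas import *
O=[]
for n,px in(('top',(295,178)),('side',(240,185))):
    im=cv2.imread(f'pics/{n}0.png'); d=np.load(f'pics/{n}0.npy')
    c0=onplane(n,[px],.11)[0]; print(c0)
    o=run(n,im,d,c0); O.append(cv2.resize(o[px[1]-80:px[1]+80,px[0]-80:px[0]+80],None,fx=2.4,fy=2.4))
    print(im[px[1],px[0]-45:px[0]+45:10].tolist())
cv2.imwrite('pics/m0.png',np.hstack(O))
E
```

```text
[ 0.51146956 -0.07586773  0.11      ]
top z hist {0.09: 2, 0.094: 5, 0.098: 23, 0.102: 659, 0.106: 2929, 0.11: 1589, 0.114: 447, 0.118: 1346, 0.122: 844, 0.126: 62, 0.13: 16, 0.134: 29, 0.138: 5, 0.142: 4, 0.146: 15, 0.15: 15, 0.154: 86, 0.158: 704, 0.162: 738, 0.166: 88, 0.17: 0, 0.174: 0}
 disc (array([ 0.51355603, -0.07631308]), np.float64(0.14764360664972073), np.int64(315))
 board (array([ 0.54644056, -0.05764036]), np.float64(0.09703245105181496), np.int64(208))
[[174, 176, 176], [166, 181, 193], [83, 91, 97], [74, 113, 155], [79, 119, 164], [77, 116, 162], [170, 184, 196], [167, 182, 193], [181, 183, 182]]
[ 0.51118325 -0.05922002  0.11      ]
side z hist {0.09: 6, 0.094: 47, 0.098: 78, 0.102: 519, 0.106: 1468, 0.11: 490, 0.114: 245, 0.118: 648, 0.122: 236, 0.126: 40, 0.13: 35, 0.134: 48, 0.138: 35, 0.142: 19, 0.146: 30, 0.15: 40, 0.154: 88, 0.158: 453, 0.162: 256, 0.166: 5, 0.17: 0, 0.174: 0}
 disc (array([ 0.51332593, -0.06960876]), np.float64(0.1490634719247323), np.int64(214))
 board (array([ 0.54732838, -0.05439486]), np.float64(0.0976563332600168), np.int64(129))
[[157, 160, 163], [157, 169, 181], [45, 71, 92], [62, 107, 152], [48, 80, 115], [40, 70, 92], [156, 169, 181], [155, 158, 160], [152, 156, 159]]
```

View pics/m0.png

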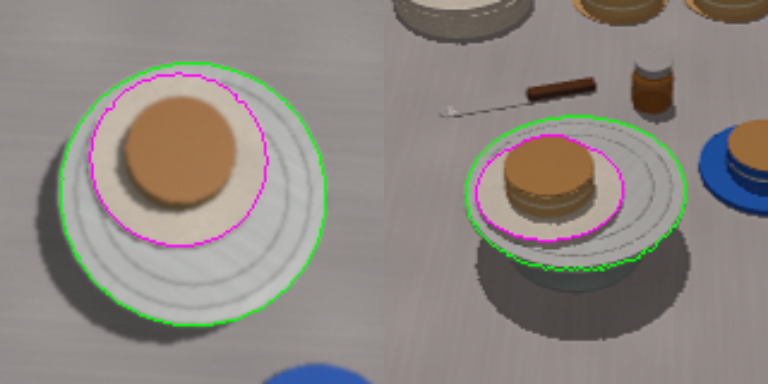

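Contours lie well on the disc and board edges. The disc fit is biased by the near rim (side view), so I'll refit using only the far arc, and plan the approach with it.

```bash
sed -i "s/    print(' disc',ransac.*/    Q=onplane(m,cn,.110); D=ransac(Q,.15)[0]; cam=np.array(m['position'])[:2]-D; cam\/=np.hypot(*cam)\n    for _ in range(4):\n        w=(Q[:,:2]-D); k=(w@cam<.05)\&(abs(np.hypot(*w.T)-.15)<.008); D,R=circ(Q[k])\n    print(' disc',D,R,k.sum()); B=None/; s/    print(' board',ransac(\(.*\)))$/    B=ransac(\1); print(' board',B,'offset',B[0]-D)/" meas.py
python3 - <<'E'
from meas import *
for n,px in(('top',(295,178)),('side',(240,185))):
    run(n,cv2.imread(f'pics/{n}0.png'),np.load(f'pics/{n}0.npy'),onplane(n,[px],.11)[0])
E
```

```text
top z hist {0.09: 2, 0.094: 5, 0.098: 23, 0.102: 659, 0.106: 2929, 0.11: 1589, 0.114: 447, 0.118: 1346, 0.122: 844, 0.126: 62, 0.13: 16, 0.134: 29, 0.138: 5, 0.142: 4, 0.146: 15, 0.15: 15, 0.154: 86, 0.158: 704, 0.162: 738, 0.166: 88, 0.17: 0, 0.174: 0}
 disc [ 0.51465118 -0.07641427] 0.1470171616225585 189
 board (array([ 0.54644056, -0.05764036]), np.float64(0.09703245105181496), np.int64(208)) offset [0.03178938 0.01877392]
side z hist {0.09: 6, 0.094: 47, 0.098: 78, 0.102: 519, 0.106: 1468, 0.11: 490, 0.114: 245, 0.118: 648, 0.122: 236, 0.126: 40, 0.13: 35, 0.134: 48, 0.138: 35, 0.142: 19, 0.146: 30, 0.15: 40, 0.154: 88, 0.158: 453, 0.162: 256, 0.166: 5, 0.17: 0, 0.174: 0}
 disc [ 0.51352935 -0.07201323] 0.1474464273679503 128
 board (array([ 0.54732838, -0.05439486]), np.float64(0.0976563332600168), np.int64(129)) offset [0.03379903 0.01761837]
```

Offsets agree: (32.8, 18.2) mm, i.e. 37.5 mm at 29°. The height clusters at 0.11, 0.122 and 0.162 match the text. My plan is to cradle the board's edge with both open fingers from the far-left and push towards the spindle, along tool -z once turned.

arm_command(motion=[{"tx": -5, "ty": -15, "tz": 7, "jaw": -1}, {"tx": -20, "ty": -30, "tz": 27, "jaw": -1}, {"tx": -42, "ty": -40, "tz": 57, "jaw": -1}, {"tx": -66, "ty": -40, "tz": 89, "turn": -0.05, "jaw": -1}, {"tx": -90, "ty": -40, "tz": 121, "turn": -0.1, "jaw": -1}, {"tx": -114, "ty": -40, "tz": 153, "turn": -0.15, "jaw": -1}, {"tx": -138, "ty": -40, "tz": 185, "turn": -0.2, "jaw": -1}, {"tx": -162, "ty": -40, "tz": 217, "turn": -0.257, "jaw": -1}, {"tx": -186, "ty": -40, "tz": 250, "turn": -0.257, "jaw": -1}, {"tx": -210, "ty": -40, "tz": 283, "turn": -0.257, "jaw": -1}, {"tx": -225, "ty": -40, "tz": 303, "turn": -0.257, "jaw": -1}, {"tx": -232, "ty": -40, "tz": 313, "turn": -0.257, "jaw": -1}])

```text
invalid input
```

```bash
cat > go.py <<'E'
from h import *
def go(p,ang=None):
    s=arm.get_state(); R=np.array(s['orientation']); x=R[:,0]; a=np.degrees(np.arctan2(x[1],x[0]))
    print('t',s['time_s'],'tcp',np.round(s['tcp_pos'],4),'ang',a.round(2),'F',np.round(s['force'],1),'w',s['width'])
    print('tx,ty,tz mm',((np.array(p)-s['tcp_pos'])@R*1000).round(1), 'turn',None if ang is None else -np.radians(ang-a).round(4), 'tilt',R[:,1].round(4))
E
python3 -c "
from go import *
go([.6483,.0002,.25],-61)"
```

```text
t 0.1 tcp [ 0.1538 -0.6052  0.2111] ang -75.74 F [0.3 0.2 0.7] w 0.9974121216199751
tx,ty,tz mm [-465.   -37.9  628.3] turn -0.2573 tilt [-2.0e-04  1.7e-03 -1.0e+00]
```

arm_command(motion=[{"tx": -5, "ty": -15, "tz": 7, "turn": 0, "jaw": -1}, {"tx": -20, "ty": -30, "tz": 27, "turn": 0, "jaw": -1}, {"tx": -42, "ty": -40, "tz": 57, "turn": 0, "jaw": -1}, {"tx": -66, "ty": -40, "tz": 89, "turn": -0.05, "jaw": -1}, {"tx": -90, "ty": -40, "tz": 121, "turn": -0.1, "jaw": -1}, {"tx": -114, "ty": -40, "tz": 153, "turn": -0.15, "jaw": -1}, {"tx": -138, "ty": -40, "tz": 185, "turn": -0.2, "jaw": -1}, {"tx": -162, "ty": -40, "tz": 217, "turn": -0.257, "jaw": -1}, {"tx": -186, "ty": -40, "tz": 250, "turn": -0.257, "jaw": -1}, {"tx": -210, "ty": -40, "tz": 283, "turn": -0.257, "jaw": -1}, {"tx": -225, "ty": -40, "tz": 303, "turn": -0.257, "jaw": -1}, {"tx": -232, "ty": -40, "tz": 313, "turn": -0.257, "jaw": -1}])

```text
time_s: 1.3
tcp_pos: [0.4014, -0.3012, 0.2527]
orientation: [[0.487, 0.001, 0.873], [-0.873, 0.001, 0.487], [-0.001, -1.0, 0.001]]
force: [0.1, -0.9, 0.5]
width: 0.996
```

```bash
python3 -c "
from go import *
go([.6483,.0002,.25],-61)"
```

```text
t 1.3 tcp [ 0.4014 -0.3012  0.2527] ang -60.86 F [ 0.1 -0.9  0.5] w 0.9963043366427794
tx,ty,tz mm [-143.     3.3  362.4] turn 0.0025 tilt [ 8.0e-04  1.4e-03 -1.0e+00]
```

arm_command(motion=[{"tx": -6, "ty": 0, "tz": 15, "turn": 0, "jaw": -1}, {"tx": -19, "ty": 0, "tz": 47, "turn": 0, "jaw": -1}, {"tx": -33, "ty": 0, "tz": 83, "turn": 0, "jaw": -1}, {"tx": -48, "ty": 0, "tz": 121, "turn": 0, "jaw": -1}, {"tx": -63, "ty": 0, "tz": 159, "turn": 0, "jaw": -1}, {"tx": -78, "ty": 0, "tz": 197, "turn": 0, "jaw": -1}, {"tx": -93, "ty": 0, "tz": 235, "turn": 0, "jaw": -1}, {"tx": -108, "ty": 0, "tz": 273, "turn": 0, "jaw": -1}, {"tx": -123, "ty": 0, "tz": 311, "turn": 0, "jaw": -1}, {"tx": -135, "ty": 0, "tz": 341, "turn": 0, "jaw": -1}, {"tx": -143, "ty": 0, "tz": 362, "turn": 0, "jaw": -1}, {"tx": -143, "ty": 0, "tz": 362, "turn": 0, "jaw": -1}])

```text
time_s: 2.5
tcp_pos: [0.6491, 0.0019, 0.2532]
orientation: [[0.489, 0.001, 0.872], [-0.872, 0.002, 0.489], [-0.001, -1.0, 0.002]]
force: [-1.0, -0.0, 1.1]
width: 1.002
```

```bash
python3 -c "
from go import *
go([.6483,.0002,.134],-61)
im,d=vision.camera('wrist'); cv2.imwrite('pics/w1.png',im); print(vision.camera_model('wrist'))"
```

```text
t 2.5 tcp [0.6491 0.0019 0.2532] ang -60.72 F [-1.  -0.   1.1] w 1.0015270711926834
tx,ty,tz mm [  1.3 119.2  -1.7] turn 0.0048 tilt [ 9.0e-04  1.9e-03 -1.0e+00]
{'fx': 277.62231719870243, 'fy': 277.62231719870243, 'cx': 255.03976203880913, 'cy': 193.53302716899216, 'k1': -0.013529350199050535, 'position': array([0.70554486, 0.03187473, 0.42640715]), 'orientation': array([[ 4.87447505e-01, -8.47696530e-01, -2.09297689e-01],
       [-8.73151995e-01, -4.73434883e-01, -1.16038807e-01],
       [-7.23132837e-04,  2.39311522e-01, -9.70942569e-01]])}
```

View pics/w1.png

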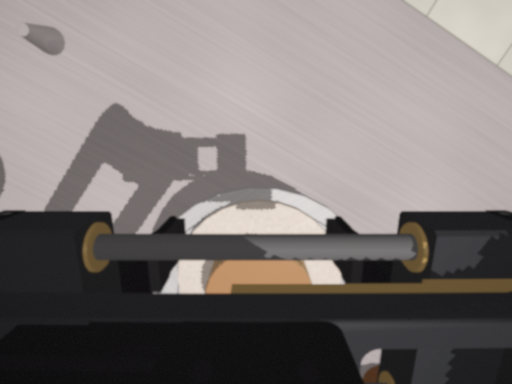

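The wrist view shows the board edge apex at (257,200), centred between the fingers at about x=165 and x=345. The fingers stand outside the board edge. Next I lower beside the edge.

arm_command(motion=[{"tx": 1, "ty": 10, "tz": 0, "turn": 0.005, "jaw": -1}, {"tx": 1, "ty": 30, "tz": 0, "turn": 0.005, "jaw": -1}, {"tx": 1, "ty": 50, "tz": 0, "turn": 0.005, "jaw": -1}, {"tx": 1, "ty": 70, "tz": 0, "turn": 0.005, "jaw": -1}, {"tx": 1, "ty": 88, "tz": 0, "turn": 0.005, "jaw": -1}, {"tx": 1, "ty": 102, "tz": 0, "turn": 0.005, "jaw": -1}, {"tx": 1, "ty": 111, "tz": 0, "turn": 0.005, "jaw": -1}, {"tx": 1, "ty": 116, "tz": 0, "turn": 0.005, "jaw": -1}, {"tx": 1, "ty": 118, "tz": 0, "turn": 0.005, "jaw": -1}, {"tx": 1, "ty": 118, "tz": 0, "turn": 0.005, "jaw": -1}])

```text
time_s: 3.55
tcp_pos: [0.6491, -0.0003, 0.1357]
orientation: [[0.484, 0.001, 0.875], [-0.875, 0.001, 0.484], [-0.0, -1.0, 0.001]]
force: [0.5, -0.6, 0.5]
width: 0.999
```

```bash
python3 -c "
from meas import *
from go import go
go([.5141+.8746*.1035,-.0742+.4848*.1035,.134],-61)
im,d=vision.camera('side'); cv2.imwrite('pics/s2.png',cv2.resize(im[100:260,160:330],None,fx=3,fy=3)); "
```

```text
t 3.55 tcp [ 6.491e-01 -3.000e-04  1.357e-01] ang -61.06 F [ 0.5 -0.6  0.5] w 0.9989747824780674
tx,ty,tz mm [ -0.8   1.6 -50.4] turn -0.0011 tilt [ 0.001  0.001 -1.   ]
```

View pics/s2.png

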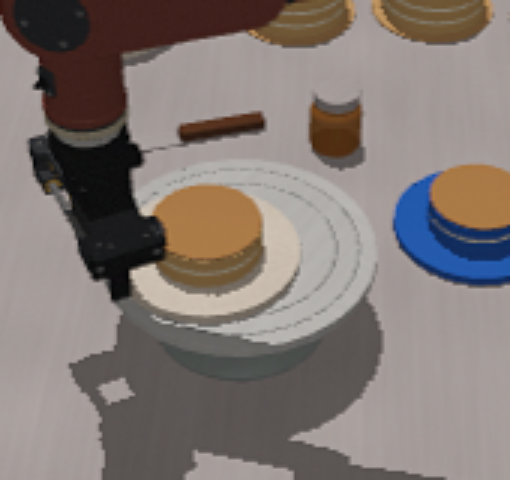

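The finger at crop pixel (118,285) stands beside the board's edge and clear of the cake. Now I push slowly, stopping short of the estimated end.

arm_command(motion=[{"tx": -1, "ty": 1, "tz": -4, "turn": 0, "jaw": -1}, {"tx": -1, "ty": 1, "tz": -8, "turn": 0, "jaw": -1}, {"tx": -1, "ty": 1, "tz": -12, "turn": 0, "jaw": -1}, {"tx": -1, "ty": 1, "tz": -15, "turn": 0, "jaw": -1}, {"tx": -1, "ty": 1, "tz": -18, "turn": 0, "jaw": -1}, {"tx": -1, "ty": 1, "tz": -21, "turn": 0, "jaw": -1}, {"tx": -1, "ty": 1, "tz": -24, "turn": 0, "jaw": -1}, {"tx": -1, "ty": 1, "tz": -27, "turn": 0, "jaw": -1}, {"tx": -1, "ty": 1, "tz": -30, "turn": 0, "jaw": -1}, {"tx": -1, "ty": 1, "tz": -33, "turn": 0, "jaw": -1}, {"tx": -1, "ty": 1, "tz": -36, "turn": 0, "jaw": -1}, {"tx": -1, "ty": 1, "tz": -38, "turn": 0, "jaw": -1}])

```text
time_s: 4.8
tcp_pos: [0.6153, -0.0179, 0.1349]
orientation: [[0.484, 0.001, 0.875], [-0.875, 0.001, 0.484], [-0.0, -1.0, 0.002]]
force: [-1.3, -0.1, 0.1]
width: 0.999
```

```bash
python3 -c "
from meas import *
from go import go
go([.5141+.8746*.0995,-.0742+.4848*.0995,.134],-61)
for n,px in(('top',(295,178)),('side',(240,185))):
    im,d=vision.camera(n); o=run(n,im,d,onplane(n,[px],.11)[0]); cv2.imwrite(f'pics/{n}3.png',cv2.resize(o[px[1]-80:px[1]+80,px[0]-80:px[0]+80],None,fx=2.4,fy=2.4))
cv2.imwrite('pics/m3.png',np.hstack([cv2.imread('pics/top3.png'),cv2.imread('pics/side3.png')]))"
```

```text
t 4.8 tcp [ 0.6153 -0.0179  0.1349] ang -61.06 F [-1.3 -0.1  0.1] w 0.9990890417098464
tx,ty,tz mm [  0.2   0.9 -16.3] turn -0.0011 tilt [ 1.4e-03  9.0e-04 -1.0e+00]
top z hist {0.09: 0, 0.094: 1, 0.098: 13, 0.102: 440, 0.106: 1825, 0.11: 1029, 0.114: 204, 0.118: 653, 0.122: 366, 0.126: 37, 0.13: 10, 0.134: 8, 0.138: 5, 0.142: 3, 0.146: 2, 0.15: 4, 0.154: 35, 0.158: 255, 0.162: 238, 0.166: 19, 0.17: 3, 0.174: 0}
 disc [ 0.51318599 -0.07224319] 0.1508455327149724 97
 board (array([ 0.54667761, -0.05529398]), np.float64(0.09902516468686733), np.int64(95)) offset [0.03349162 0.01694921]
side z hist {0.09: 9, 0.094: 47, 0.098: 86, 0.102: 478, 0.106: 1383, 0.11: 455, 0.114: 176, 0.118: 539, 0.122: 182, 0.126: 40, 0.13: 33, 0.134: 38, 0.138: 24, 0.142: 26, 0.146: 38, 0.15: 36, 0.154: 75, 0.158: 309, 0.162: 158, 0.166: 17, 0.17: 8, 0.174: 7}
 disc [ 0.51383573 -0.07211024] 0.14759436348705754 111
 board (array([ 0.78591351, -0.48234625]), np.float64(0.10604557549154298), np.int64(26)) offset [ 0.27207777 -0.41023601]
```

View pics/m3.png

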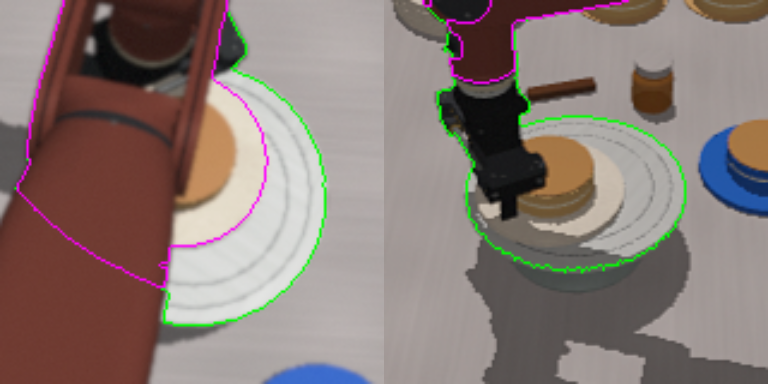

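The top view says the board has not moved, although the fingertips should overlap it. I'll measure the real fingertip height from the side view's depth before doing anything else.

```bash
python3 -c "
from h import *
s=arm.get_state(); T=np.array(s['tcp_pos']); R=np.array(s['orientation'])
im,d=vision.camera('side'); m,P=heightscan('side',im,d)
print(s['time_s'],T)
Q=(P-T)@R*1000
k=(im.max(2)<70)&(d>0)
for v in range(172,206,2):
    u=[u for u in range(190,240) if k[v,u]]
    print(v,[(u,*Q[v,u].round(0).astype(int).tolist(),round(float(P[v,u,2]),3)) for u in u[::4] if abs(Q[v,u]).max()<130])
cv2.imwrite('pics/s4.png',cv2.resize(im[150:230,170:270],None,fx=7,fy=7,interpolation=cv2.INTER_CUBIC))"
```

```text
4.9 [ 0.61534274 -0.01789129  0.13494486]
172 [(197, -25, -95, 32, 0.23), (201, 43, -27, -3, 0.162), (205, -63, -121, 20, 0.256), (209, -68, -122, 10, 0.257), (213, -72, -121, -1, 0.256), (217, -77, -121, -11, 0.256), (221, -83, -122, -21, 0.257), (225, -88, -122, -31, 0.257)]
174 [(197, 45, -22, 10, 0.157), (201, 43, -19, -2, 0.154), (205, -69, -120, 22, 0.255), (209, -79, -124, 14, 0.259), (213, -82, -122, 3, 0.257), (217, -89, -124, -6, 0.259), (221, -91, -122, -18, 0.257), (225, -95, -121, -28, 0.256)]
176 [(197, 49, -10, 10, 0.145), (201, -76, -123, 37, 0.258), (205, -80, -122, 26, 0.257), (209, -82, -120, 15, 0.255), (213, -88, -121, 6, 0.256), (217, -92, -121, -5, 0.255), (221, -99, -122, -14, 0.257), (226, -99, -116, -29, 0.251)]
178 [(199, -58, -101, 38, 0.236), (203, -83, -120, 34, 0.255), (207, -90, -122, 25, 0.257), (211, -95, -123, 14, 0.258), (215, -97, -120, 4, 0.255), (219, -95, -114, -9, 0.248), (223, -94, -108, -22, 0.243)]
180 [(199, -55, -91, 37, 0.226), (203, -94, -124, 38, 0.259), (207, -98, -123, 28, 0.258), (211, -97, -117, 16, 0.252), (215, -96, -112, 4, 0.24
[... 152 characters left out ...]
1, -94, -106, 15, 0.241), (215, -100, -108, 5, 0.243), (219, -92, -95, -10, 0.23), (223, -87, -85, -24, 0.22)]
184 [(201, -70, -88, 37, 0.223), (206, -96, -107, 31, 0.242), (210, -88, -95, 16, 0.23), (214, -87, -89, 4, 0.224), (218, -85, -82, -9, 0.217)]
186 [(202, -79, -87, 38, 0.222), (206, -89, -93, 29, 0.228), (210, -89, -87, 17, 0.222), (214, -85, -79, 4, 0.214)]
188 [(203, -85, -85, 37, 0.22), (207, -86, -81, 26, 0.216), (211, -60, -49, 4, 0.184)]
190 [(209, -54, -38, 9, 0.173), (213, -54, -33, -4, 0.168)]
192 [(209, -57, -33, 11, 0.168), (213, -54, -24, -3, 0.159)]
194 [(209, -55, -22, 10, 0.157), (213, -59, -21, -1, 0.156)]
196 [(209, -54, -13, 10, 0.148)]
198 []
200 []
202 []
204 []
```

View pics/s4.png

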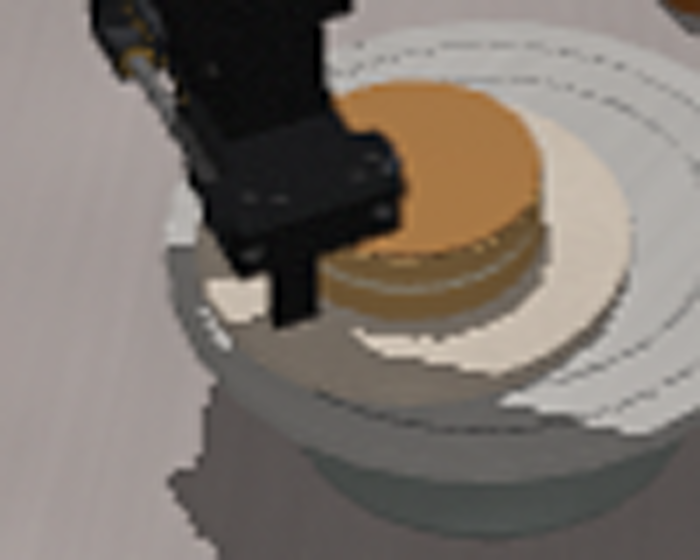

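```bash
python3 -c "
from h import *
s=arm.get_state(); T=np.array(s['tcp_pos']); R=np.array(s['orientation'])
im,d=vision.camera('side'); m,P=heightscan('side',im,d); Q=(P-T)@R*1000
for v in range(190,210):
    print(v,[(u,*Q[v,u].round(0).astype(int).tolist(),round(float(P[v,u,2]),3),int(im[v,u].mean())) for u in (207,210,213,216)])
# where would the tip corners project
import itertools
Rc=np.array(m['orientation']);
for x,y,z in itertools.product((-43.5,-58.5),(0,19),(-9.5,9.5)):
    c=(T+R@np.array([x,y,z])/1000-m['position'])@Rc; q=c[:2]/c[2]; q=q*(1+m['k1']*(q@q)); print((x,y,z),(q*m['fx']+[m['cx'],m['cy']]).round(1))
"
```

```text
190 [(207, 3, 17, -4, 0.118, 180), (210, -57, -40, 7, 0.175, 12), (213, -56, -34, -3, 0.169, 9), (216, -21, 6, -26, 0.129, 82)]
191 [(207, -6, 13, -1, 0.122, 179), (210, -57, -35, 7, 0.17, 11), (213, -54, -28, -4, 0.163, 13), (216, -23, 8, -25, 0.127, 82)]
192 [(207, -8, 15, 0, 0.12, 175), (210, -55, -29, 6, 0.164, 14), (213, -58, -28, -2, 0.163, 10), (216, -21, 14, -25, 0.121, 93)]
193 [(207, -9, 18, 0, 0.117, 177), (210, -59, -29, 8, 0.164, 11), (213, -56, -22, -3, 0.157, 14), (216, -26, 13, -23, 0.122, 109)]
194 [(207, -17, 14, 3, 0.121, 175), (210, -54, -20, 7, 0.155, 12), (213, -54, -16, -3, 0.151, 10), (216, -30, 14, -22, 0.121, 109)]
195 [(207, -21, 14, 5, 0.121, 97), (210, -55, -17, 7, 0.152, 10), (213, -52, -9, -4, 0.144, 37), (216, -34, 13, -20, 0.122, 109)]
196 [(207, -22, 17, 6, 0.118, 105), (210, -55, -13, 7, 0.148, 36), (213, -34, 14, -10, 0.121, 114), (216, -39, 12, -18, 0.123, 106)]
197 [(207, -29, 14, 8, 0.121, 106), (210, -35, 13, 0, 0.122, 111), (213, -38, 13, -8, 0.122, 108), (216, -37, 19, -18, 0.116, 105)]
198 [(207, -31, 17, 9, 0.118, 105), (210, -32, 19, 0, 0.
[... 1046 characters left out ...]
107, 96), (213, -60, 29, 2, 0.106, 94), (216, -67, 25, -5, 0.11, 70)]
207 [(207, -53, 32, 19, 0.103, 96), (210, -57, 32, 11, 0.103, 97), (213, -66, 27, 4, 0.108, 95), (216, -66, 30, -5, 0.105, 93)]
208 [(207, -55, 34, 20, 0.101, 93), (210, -66, 27, 14, 0.108, 96), (213, -70, 27, 6, 0.108, 97), (216, -75, 25, -2, 0.11, 96)]
209 [(207, -59, 34, 22, 0.101, 91), (210, -67, 29, 15, 0.106, 97), (213, -70, 31, 6, 0.104, 97), (216, -77, 27, -1, 0.108, 97)]
(-43.5, 0, -9.5) [213.9 194.9]
(-43.5, 0, 9.5) [208.1 196.8]
(-43.5, 19, -9.5) [214.2 199.2]
(-43.5, 19, 9.5) [208.5 201.1]
(-58.5, 0, -9.5) [215.8 198. ]
(-58.5, 0, 9.5) [210.  199.9]
(-58.5, 19, -9.5) [216.1 202.4]
(-58.5, 19, 9.5) [210.3 204.3]
```

The open fingertips end about 10 mm behind the TCP (z≈0.146). The 19 mm figure evidently does not hold when the jaws are fully open, because the fingers swing on an arc. They passed over the board without touching anything, and the force stayed near zero. I'll back off, half-close the jaws and measure the tip height again.

arm_command(motion=[{"tx": 0, "ty": -3, "tz": 5, "turn": 0, "jaw": -1}, {"tx": 0, "ty": -8, "tz": 15, "turn": 0, "jaw": -1}, {"tx": 0, "ty": -15, "tz": 27, "turn": 0, "jaw": -1}, {"tx": 0, "ty": -20, "tz": 37, "turn": 0, "jaw": -1}, {"tx": 0, "ty": -20, "tz": 42, "turn": 0, "jaw": 0}, {"tx": 0, "ty": -20, "tz": 42, "turn": 0, "jaw": 0}, {"tx": 0, "ty": -20, "tz": 42, "turn": 0, "jaw": 0}, {"tx": 0, "ty": -20, "tz": 42, "turn": 0, "jaw": 0}, {"tx": 0, "ty": -20, "tz": 42, "turn": 0, "jaw": 0}, {"tx": 0, "ty": -20, "tz": 42, "turn": 0, "jaw": 0}])

```text
time_s: 6.0
tcp_pos: [0.652, 0.0023, 0.155]
orientation: [[0.484, 0.001, 0.875], [-0.875, 0.001, 0.484], [-0.0, -1.0, 0.002]]
force: [-0.1, -0.5, -0.4]
width: 0.551
```

```bash
cat > tip.py <<'E'
from h import *
s=arm.get_state(); T=np.array(s['tcp_pos']); R=np.array(s['orientation'])
im,d=vision.camera('side'); m,P=heightscan('side',im,d); Q=(P-T)@R*1000
print(s['time_s'],T.round(4),'w',s['width'])
k=(im.max(2)<75)&(d>0)&(abs(Q[...,0])<70)&(abs(Q[...,2])<14)&(Q[...,1]>-45)&(Q[...,1]<30)
for v in np.unique(np.where(k)[0]):
    print(v,[(int(u),*Q[v,u].round(0).astype(int).tolist()) for u in np.where(k[v])[0]][::2])
cv2.imwrite('pics/tip.png',cv2.resize(im[140:230,165:265],None,fx=7,fy=6.5,interpolation=cv2.INTER_CUBIC))
E
python3 tip.py
```

```text
6.0 [0.652  0.0023 0.155 ] w 0.5507090058333287
187 [(198, -35, -25, -6)]
188 [(194, -38, -29, 8), (196, -36, -24, 1), (198, -32, -18, -7)]
189 [(193, -35, -23, 10), (195, -37, -23, 5), (197, -34, -17, -3), (199, -37, -17, -8)]
190 [(193, -36, -20, 11), (195, -38, -20, 5), (197, -34, -13, -2), (199, -35, -12, -8)]
191 [(193, -32, -13, 10), (195, -35, -13, 5), (197, -35, -10, -2)]
```

View pics/tip.png

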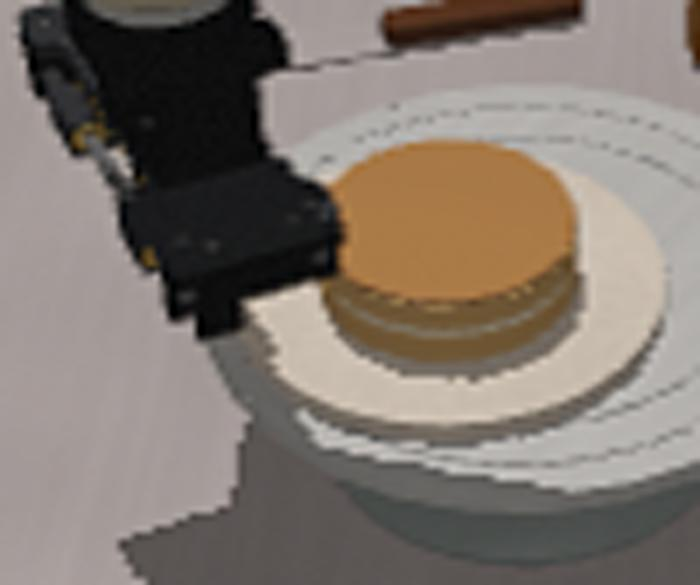

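The whole gripper appears about 28 mm higher than the stated TCP geometry: the tip is at tool y≈-9 and the body edge at about -80. Tool x and z agree with the text. So I reopen the jaws for the wide cradle, go lower, outside the disc edge, and measure again.

arm_command(motion=[{"tx": 0, "ty": 0, "tz": 0, "turn": 0, "jaw": -1}, {"tx": 0, "ty": 3, "tz": 0, "turn": 0, "jaw": -1}, {"tx": 0, "ty": 10, "tz": 0, "turn": 0, "jaw": -1}, {"tx": 0, "ty": 20, "tz": 0, "turn": 0, "jaw": -1}, {"tx": 0, "ty": 30, "tz": 0, "turn": 0, "jaw": -1}, {"tx": 0, "ty": 37, "tz": 0, "turn": 0, "jaw": -1}, {"tx": 0, "ty": 42, "tz": 0, "turn": 0, "jaw": -1}, {"tx": 0, "ty": 45, "tz": 0, "turn": 0, "jaw": -1}, {"tx": 0, "ty": 46, "tz": 0, "turn": 0, "jaw": -1}, {"tx": 0, "ty": 46, "tz": 0, "turn": 0, "jaw": -1}])

```text
time_s: 7.05
tcp_pos: [0.6524, 0.0024, 0.1092]
orientation: [[0.484, 0.002, 0.875], [-0.875, 0.001, 0.484], [0.0, -1.0, 0.002]]
force: [-0.8, -0.3, -1.2]
width: 1.0
```

```bash
python3 tip.py; python3 -c "
from go import *
go([.5141+.8746*.0995,-.0742+.4848*.0995,.106],-61)"
```

```text
7.05 [0.6524 0.0024 0.1092] w 1.0001227170551141
178 [(184, 48, -44, 10)]
179 [(185, 42, -45, 9)]
180 [(185, 40, -43, 10)]
181 [(186, 43, -35, 7)]
182 [(187, 37, -35, 5)]
183 [(187, 41, -26, 5)]
184 [(188, 43, -19, 1)]
185 [(188, 40, -18, 2)]
186 [(185, 48, -11, 10)]
198 [(202, -56, -42, -9)]
199 [(198, -55, -43, 4), (200, -59, -44, -1), (202, -58, -40, -8)]
200 [(196, -55, -41, 11), (198, -56, -40, 5), (200, -53, -33, -3), (202, -53, -30, -9)]
201 [(196, -57, -38, 11), (198, -56, -35, 5), (200, -53, -29, -2), (202, -54, -27, -8)]
202 [(196, -56, -33, 11), (198, -57, -31, 5), (200, -55, -27, -1), (202, -53, -22, -8)]
203 [(196, -52, -26, 11), (198, -54, -25, 5), (200, -56, -24, -1), (202, -53, -18, -8)]
204 [(196, -46, -15, 9), (198, -55, -22, 6), (200, -55, -19, -1), (202, -52, -13, -8)]
205 [(197, -56, -20, 9), (199, -54, -15, 2), (201, -58, -16, -3)]
206 [(197, -57, -16, 10), (199, -56, -13, 3)]
t 7.1 tcp [0.6525 0.0024 0.1094] ang -61.07 F [-0.9  0.3  0.4] w 0.9984222258324107
tx,ty,tz mm [ -0.    3.3 -58.7] turn -0.0013 tilt [ 2.1e-03  9.0e-04 -1.0e+00]
```

View pics/tip.png

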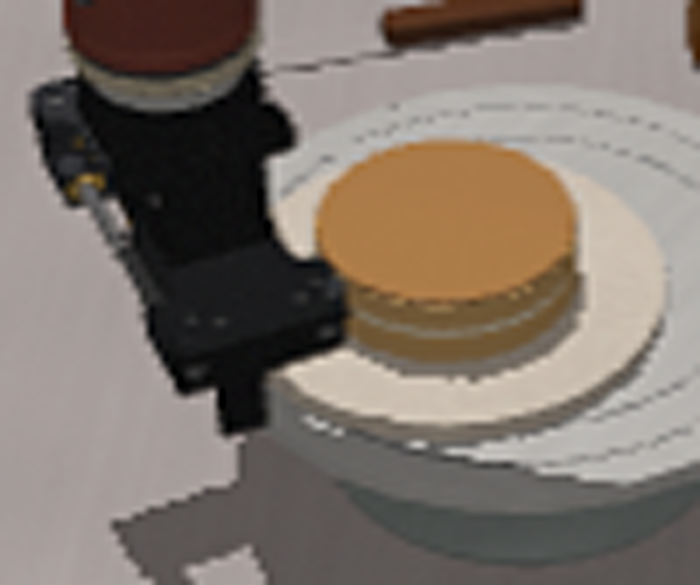

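Tip now at z≈0.120 (crop pixel (240,430)), so 4 mm more lowers it to about 0.116, between the disc top and the board top. Then a trial push.

arm_command(motion=[{"tx": 0, "ty": 2, "tz": 0, "turn": 0, "jaw": -1}, {"tx": 0, "ty": 4, "tz": 0, "turn": 0, "jaw": -1}, {"tx": 0, "ty": 4, "tz": -4, "turn": 0, "jaw": -1}, {"tx": 0, "ty": 4, "tz": -9, "turn": 0, "jaw": -1}, {"tx": 0, "ty": 4, "tz": -14, "turn": 0, "jaw": -1}, {"tx": 0, "ty": 4, "tz": -18, "turn": 0, "jaw": -1}, {"tx": 0, "ty": 4, "tz": -21, "turn": 0, "jaw": -1}, {"tx": 0, "ty": 4, "tz": -24, "turn": 0, "jaw": -1}, {"tx": 0, "ty": 4, "tz": -27, "turn": 0, "jaw": -1}, {"tx": 0, "ty": 4, "tz": -30, "turn": 0, "jaw": -1}, {"tx": 0, "ty": 4, "tz": -33, "turn": 0, "jaw": -1}, {"tx": 0, "ty": 4, "tz": -36, "turn": 0, "jaw": -1}])

```text
time_s: 8.3
tcp_pos: [0.6211, -0.015, 0.1055]
orientation: [[0.484, 0.003, 0.875], [-0.875, 0.001, 0.484], [0.0, -1.0, 0.003]]
force: [4.1, 1.9, -0.8]
width: 0.999
```

```bash
python3 -c "
from meas import *
from go import go
go([.5141+.8746*.0995,-.0742+.4848*.0995,.105],-61)
for n,px in(('top',(295,178)),('side',(240,185))):
    im,d=vision.camera(n); o=run(n,im,d,onplane(n,[px],.11)[0]); cv2.imwrite(f'pics/{n}3.png',cv2.resize(o[px[1]-80:px[1]+80,px[0]-80:px[0]+80],None,fx=2.4,fy=2.4))
cv2.imwrite('pics/m5.png',np.hstack([cv2.imread('pics/top3.png'),cv2.imread('pics/side3.png')]))" | grep -v hist
```

```text
t 8.3 tcp [ 0.6211 -0.015   0.1055] ang -61.08 F [ 4.1  1.9 -0.8] w 0.9988227935261668
tx,ty,tz mm [ -0.1   0.5 -22.8] turn -0.0014 tilt [ 0.0028  0.0011 -1.    ]
 disc [ 0.51336559 -0.0723375 ] 0.1507850136819103 97
 board (array([ 0.53310393, -0.05972495]), np.float64(0.0981692101410991), np.int64(102)) offset [0.01973833 0.01261255]
 disc [ 0.51431881 -0.0716617 ] 0.1480948154187596 106
 board (array([ 0.68978925, -0.46632235]), np.float64(0.10672923821865786), np.int64(24)) offset [ 0.17547044 -0.39466065]
```

View pics/m5.png

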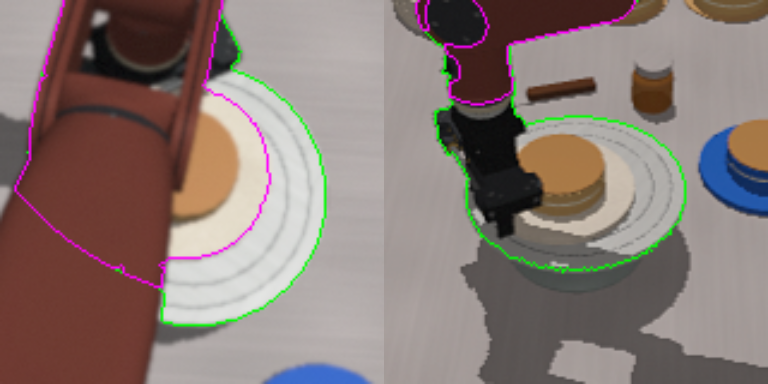

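It works. The push force is about 4.5 N along the line, the board has moved, and the remaining offset is 23.4 mm by camera against 22.8 mm by finger geometry. Now for the rest.

arm_command(motion=[{"tx": 0, "ty": 0, "tz": -3, "turn": 0, "jaw": -1}, {"tx": 0, "ty": 0, "tz": -6, "turn": 0, "jaw": -1}, {"tx": 0, "ty": 0, "tz": -9, "turn": 0, "jaw": -1}, {"tx": 0, "ty": 0, "tz": -12, "turn": 0, "jaw": -1}, {"tx": 0, "ty": 0, "tz": -15, "turn": 0, "jaw": -1}, {"tx": 0, "ty": 0, "tz": -17, "turn": 0, "jaw": -1}, {"tx": 0, "ty": 0, "tz": -19, "turn": 0, "jaw": -1}, {"tx": 0, "ty": 0, "tz": -21, "turn": 0, "jaw": -1}, {"tx": 0, "ty": 0, "tz": -22, "turn": 0, "jaw": -1}, {"tx": 0, "ty": 0, "tz": -22, "turn": 0, "jaw": -1}])

```text
time_s: 9.4
tcp_pos: [0.6013, -0.026, 0.1055]
orientation: [[0.483, 0.002, 0.875], [-0.875, 0.001, 0.483], [0.0, -1.0, 0.002]]
force: [2.5, 1.7, 0.8]
width: 1.006
```

```bash
python3 -c "
from meas import *
from go import go
go([.5141+.8746*.0995,-.0742+.4848*.0995,.105],-61)
for n,px in(('top',(295,178)),):
    im,d=vision.camera(n); o=run(n,im,d,onplane(n,[px],.11)[0])" | grep -v hist
```

```text
t 9.4 tcp [ 0.6013 -0.026   0.1055] ang -61.1 F [2.5 1.7 0.8] w 1.0059955442817892
tx,ty,tz mm [-0.1  0.5 -0.2] turn -0.0017 tilt [ 1.8e-03  8.0e-04 -1.0e+00]
 disc [ 0.51321844 -0.0714397 ] 0.15167043715864922 90
 board (array([ 0.51357442, -0.0706246 ]), np.float64(0.09805974819038304), np.int64(102)) offset [0.00035599 0.00081511]
```

Offset reads about 1 mm. I back straight off, rise, then swing left to clear both views.

arm_command(motion=[{"tx": 0, "ty": 0, "tz": 4, "turn": 0, "jaw": -1}, {"tx": 0, "ty": 0, "tz": 14, "turn": 0, "jaw": -1}, {"tx": 0, "ty": 0, "tz": 28, "turn": 0, "jaw": -1}, {"tx": 0, "ty": 0, "tz": 42, "turn": 0, "jaw": -1}, {"tx": 0, "ty": -5, "tz": 52, "turn": 0, "jaw": -1}, {"tx": 0, "ty": -25, "tz": 58, "turn": 0, "jaw": -1}, {"tx": 0, "ty": -55, "tz": 60, "turn": 0, "jaw": -1}, {"tx": -5, "ty": -85, "tz": 60, "turn": 0, "jaw": -1}, {"tx": -25, "ty": -110, "tz": 60, "turn": 0, "jaw": -1}, {"tx": -55, "ty": -120, "tz": 60, "turn": 0, "jaw": -1}, {"tx": -90, "ty": -120, "tz": 60, "turn": 0, "jaw": -1}, {"tx": -125, "ty": -120, "tz": 60, "turn": 0, "jaw": -1}])

```text
time_s: 10.65
tcp_pos: [0.593, 0.1133, 0.2266]
orientation: [[0.483, 0.003, 0.876], [-0.876, 0.001, 0.483], [0.001, -1.0, 0.003]]
force: [-0.1, 0.5, 0.2]
width: 0.998
```

arm_command(motion=[{"tx": -35, "ty": 0, "tz": 0, "turn": 0, "jaw": -1}, {"tx": -75, "ty": 0, "tz": 0, "turn": 0, "jaw": -1}, {"tx": -115, "ty": 0, "tz": 0, "turn": 0, "jaw": -1}, {"tx": -155, "ty": 0, "tz": 0, "turn": 0, "jaw": -1}, {"tx": -195, "ty": 0, "tz": 0, "turn": 0, "jaw": -1}, {"tx": -230, "ty": 0, "tz": 0, "turn": 0, "jaw": -1}, {"tx": -255, "ty": 0, "tz": 0, "turn": 0, "jaw": -1}, {"tx": -265, "ty": 0, "tz": 0, "turn": 0, "jaw": -1}, {"tx": -265, "ty": 0, "tz": 0, "turn": 0, "jaw": -1}])

```text
time_s: 11.55
tcp_pos: [0.4646, 0.3463, 0.2265]
orientation: [[0.485, 0.003, 0.875], [-0.875, 0.0, 0.485], [0.001, -1.0, 0.002]]
force: [0.8, -0.0, 0.6]
width: 0.998
```

```bash
python3 -c "
from meas import *
s=arm.get_state(); print(s['time_s'],s['tcp_pos'],s['joint_velocities'].round(3))
for n,px in(('top',(295,178)),('side',(240,185))):
    im,d=vision.camera(n); o=run(n,im,d,onplane(n,[px],.11)[0]); cv2.imwrite(f'pics/{n}6.png',cv2.resize(o,(400,300)))
cv2.imwrite('pics/m6.png',np.hstack([cv2.imread('pics/top6.png'),cv2.imread('pics/side6.png')]))" | grep -v hist
```

```text
11.55 [0.46463675 0.34625732 0.22650031] [-0.041 -0.003  0.006 -0.014 -0.004 -0.019]
 disc [ 0.51469026 -0.07639982] 0.14705856625230257 188
 board (array([ 0.5131863 , -0.07168255]), np.float64(0.09738227117177241), np.int64(211)) offset [-0.00150396  0.00471728]
 disc [ 0.51600663 -0.07228703] 0.14512549179126938 45
 board (array([ 0.51010146, -0.06744607]), np.float64(0.10132992412282327), np.int64(52)) offset [-0.00590517  0.00484097]
```

View pics/m6.png

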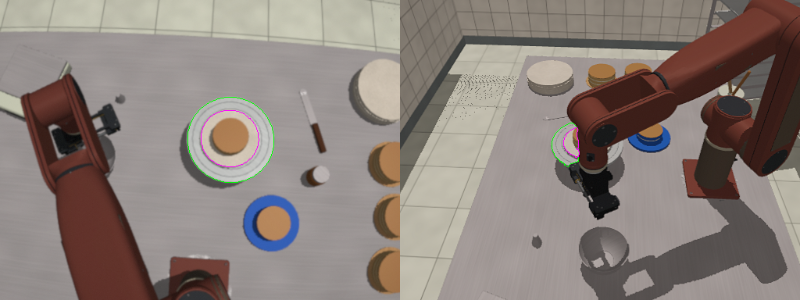

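The top view now reads (-1.5, +4.7) mm, too near the limit, and the arm occludes the side view. I'll make a sharper measurement with the engraved 260 mm ring and the colour edges, sub-pixel, before deciding.

```bash
cat > fine.py <<'E'
from h import *
TH=np.radians(np.arange(0,360,2))
def prof(m,img,c,z,rs):
    P=np.stack([c[0]+np.outer(np.cos(TH),rs),c[1]+np.outer(np.sin(TH),rs),np.full((len(TH),len(rs)),z)],-1)
    q=(P-m['position'])@np.array(m['orientation']); q=q[...,:2]/q[...,2:]; q=q*(1+m['k1']*(q**2).sum(-1,keepdims=True))
    return cv2.remap(img.astype(np.float32),(q[...,0]*m['fx']+m['cx']).astype(np.float32),(q[...,1]*m['fy']+m['cy']).astype(np.float32),cv2.INTER_CUBIC)
def fit(c,r,name):
    k=np.isfinite(r)
    for _ in range(6):
        P=np.c_[c0(c)+np.c_[np.cos(TH)*r,np.sin(TH)*r]][k]
        cc,R=circ(P); e=abs(np.hypot(*(P-cc).T)-R); kk=np.where(k)[0]; k=np.zeros_like(k); k[kk[e<max(2.2*np.median(e),.0005)]]=1
    print('  ',name,cc.round(4),R.round(4),k.sum(),'rms mm',(1000*e).std().round(2)); return cc
c0=lambda c:np.asarray(c)[None]
def fine(n,im,guess,bg):
    m=vision.camera_model(n); g=im.mean(2); cr=im[...,2].astype(float)-im[...,0]; out={}
    print(n)
    for R in (.13,.105):
        c=np.array(guess)
        for _ in range(3):
            rs=np.arange(R-.007,R+.007,.00025); p=prof(m,g,c,.11,rs); p=p-np.linspace(0,1,len(rs))*(p[:,-1:]-p[:,:1])-p[:,:1]
            i=p.argmin(1); r=np.where((p.min(1)<-4)&(i>3)&(i<len(rs)-4),rs[i],np.nan)
            if np.isfinite(r).sum()<20: print('few'); break
            k=np.isfinite(r); P=(c+np.c_[np.cos(TH)*r,np.sin(TH)*r])[k]; cc,_=circ(P); 
            if _<2: out[R]=fit(c,r,f'ring{R}'); c=out[R]
    b=np.array(bg)
    for _ in range(3):
        rs=np.arange(.085,.115,.00025); p=prof(m,cr,b,.122,rs)
        hi,lo=np.median(p[:,:20],1),np.median(p[:,-20:],1); i=(p<((hi+lo)/2)[:,None]).argmax(1)
        r=np.where((hi-lo>8)&(i>4),rs[i],np.nan); b=fit(b,r,'board')
    for R,c in out.items(): print('  => offset mm',R,((b-c)*1000).round(1),np.hypot(*(b-c)).round(4))
    return out,b
if __name__=='__main__':
    fine('top',cv2.imread('pics/top0.png'),(.5145,-.0755),(.5465,-.0576))
    fine('side',cv2.imread('pics/side0.png'),(.514,-.072),(.547,-.0545))
    im,d=vision.camera('top'); cv2.imwrite('pics/top7.png',im); fine('top',im,(.5145,-.0755),(.5132,-.0717))
E
python3 fine.py
```

```text
top
   ring0.13 [ 0.5146 -0.0758] 0.1299 114 rms mm 0.13
   ring0.13 [ 0.5147 -0.0758] 0.1299 115 rms mm 0.12
   ring0.13 [ 0.5147 -0.0758] 0.1299 116 rms mm 0.12
   ring0.105 [ 0.5145 -0.0758] 0.1049 88 rms mm 0.13
   ring0.105 [ 0.5146 -0.0758] 0.105 91 rms mm 0.13
   ring0.105 [ 0.5144 -0.0759] 0.1049 89 rms mm 0.13
   board [ 0.5465 -0.0574] 0.0995 138 rms mm 0.13
   board [ 0.5465 -0.0575] 0.0995 143 rms mm 0.14
   board [ 0.5465 -0.0574] 0.0996 147 rms mm 0.13
  => offset mm 0.13 [31.8 18.4] 0.0368
  => offset mm 0.105 [32.1 18.5] 0.0371
side
   ring0.13 [ 0.5152 -0.0739] 0.1302 94 rms mm 0.27
   ring0.13 [ 0.5153 -0.0741] 0.1302 82 rms mm 0.2
   ring0.13 [ 0.5152 -0.074 ] 0.1301 92 rms mm 0.23
   ring0.105 [ 0.5137 -0.0744] 0.1041 58 rms mm 0.21
   ring0.105 [ 0.5135 -0.0743] 0.1039 58 rms mm 0.21
   ring0.105 [ 0.5132 -0.0745] 0.1037 67 rms mm 0.22
   board [ 0.5471 -0.0518] 0.1006 131 rms mm 0.62
   board [ 0.5473 -0.0531] 0.1 89 rms mm 0.35
   board [ 0.5472 -0.0531] 0.1001 93 rms mm 0.44
  => offset mm 0.13 [32. 21.] 0.0383
  => offset mm 0.105 [34.  21.5] 0.0402
top
   ring0.13 [ 0.5146 -0.0758] 0.1299 146 rms mm 0.13
   ring0.13 [ 0.5146 -0.0758] 0.1299 143 rms mm 0.12
   ring0.13 [ 0.5146 -0.0758] 0.1299 143 rms mm 0.12
   ring0.105 [ 0.5149 -0.076 ] 0.1048 106 rms mm 0.13
   ring0.105 [ 0.5149 -0.0761] 0.1048 106 rms mm 0.14
   ring0.105 [ 0.515 -0.076] 0.1047 106 rms mm 0.14
   board [ 0.5132 -0.0717] 0.0996 162 rms mm 0.12
   board [ 0.5132 -0.0717] 0.0996 161 rms mm 0.12
   board [ 0.5132 -0.0717] 0.0996 162 rms mm 0.12
  => offset mm 0.13 [-1.4  4.1] 0.0044
  => offset mm 0.105 [-1.8  4.4] 0.0047
```

The fine fit has radii within 0.5 mm of nominal and scatter of 0.1 mm. It puts the board at (-1.4, +4.1) mm, 4.4 mm out. That is inside tolerance but thin, so I'll do a small corrective nudge from the +y side, where the arm already is.

```bash
python3 -c "
from go import *
go([.4812,.0419,.2265],-106+152); print(arm.get_state()['qpos'])
go([.4812,.0419,.2265],16)"
```

```text
t 11.7 tcp [0.4658 0.3444 0.2263] ang -61.19 F [ 0.9 -0.3  0. ] w 0.9982171855881146
tx,ty,tz mm [ 2.724e+02 -1.000e-01 -1.323e+02] turn -1.8708 tilt [ 2.7e-03 -1.0e-04 -1.0e+00]
[ 5.01359997e-01  1.00774205e-01  1.63420973e+00 -1.44855966e-03
  1.40431382e+00  1.56953483e+00]
t 11.7 tcp [0.4658 0.3444 0.2263] ang -61.19 F [ 0.9 -0.3  0. ] w 0.9982171855881146
tx,ty,tz mm [ 2.724e+02 -1.000e-01 -1.323e+02] turn -1.3472 tilt [ 2.7e-03 -1.0e-04 -1.0e+00]
```

arm_command(motion=[{"tx": 12, "ty": 0, "tz": -6, "turn": -0.08, "jaw": -1}, {"tx": 36, "ty": 0, "tz": -17, "turn": -0.2, "jaw": -1}, {"tx": 64, "ty": 0, "tz": -31, "turn": -0.33, "jaw": -1}, {"tx": 92, "ty": 0, "tz": -45, "turn": -0.46, "jaw": -1}, {"tx": 120, "ty": 0, "tz": -58, "turn": -0.59, "jaw": -1}, {"tx": 148, "ty": 0, "tz": -72, "turn": -0.72, "jaw": -1}, {"tx": 176, "ty": 0, "tz": -85, "turn": -0.85, "jaw": -1}, {"tx": 204, "ty": 0, "tz": -99, "turn": -0.98, "jaw": -1}, {"tx": 230, "ty": 0, "tz": -112, "turn": -1.11, "jaw": -1}, {"tx": 252, "ty": 0, "tz": -122, "turn": -1.23, "jaw": -1}, {"tx": 268, "ty": 0, "tz": -130, "turn": -1.32, "jaw": -1}, {"tx": 272, "ty": 0, "tz": -132, "turn": -1.347, "jaw": -1}])

```text
time_s: 12.9
tcp_pos: [0.4814, 0.039, 0.2266]
orientation: [[0.962, 0.003, -0.274], [0.274, -0.001, 0.962], [0.002, -1.0, -0.002]]
force: [0.8, 0.0, 0.2]
width: 1.003
```

```bash
python3 -c "
from go import *
go([.4812,.0419,.1055],16)"
```

```text
t 12.9 tcp [0.4814 0.039  0.2266] ang 15.91 F [0.8 0.  0.2] w 1.0029618187791958
tx,ty,tz mm [  0.3 121.1   3. ] turn -0.0016 tilt [ 0.0028 -0.0012 -1.    ]
```

arm_command(motion=[{"tx": 0, "ty": 10, "tz": 4, "turn": 0, "jaw": -1}, {"tx": 0, "ty": 30, "tz": 4, "turn": 0, "jaw": -1}, {"tx": 0, "ty": 52, "tz": 4, "turn": 0, "jaw": -1}, {"tx": 0, "ty": 74, "tz": 4, "turn": 0, "jaw": -1}, {"tx": 0, "ty": 94, "tz": 4, "turn": 0, "jaw": -1}, {"tx": 0, "ty": 107, "tz": 4, "turn": 0, "jaw": -1}, {"tx": 0, "ty": 114, "tz": 4, "turn": 0, "jaw": -1}, {"tx": 0, "ty": 118, "tz": 4, "turn": 0, "jaw": -1}, {"tx": 0, "ty": 120, "tz": 4, "turn": 0, "jaw": -1}, {"tx": 0, "ty": 121, "tz": 4, "turn": 0, "jaw": -1}, {"tx": 0, "ty": 121, "tz": 4, "turn": 0, "jaw": -1}])

```text
time_s: 14.0
tcp_pos: [0.4811, 0.0427, 0.1061]
orientation: [[0.962, 0.004, -0.274], [0.274, -0.001, 0.962], [0.003, -1.0, -0.002]]
force: [0.0, 0.3, 0.0]
width: 0.997
```

```bash
python3 -c "
from go import *
from fine import fine
go([.4882,.0174,.1055],16)
im,d=vision.camera('top'); fine('top',im,(.5147,-.0758),(.5132,-.0717))"
```

```text
t 14.0 tcp [0.4811 0.0427 0.1061] ang 15.9 F [0.  0.3 0. ] w 0.9967043176894107
tx,ty,tz mm [ -0.2   0.7 -26.3] turn -0.0017 tilt [ 0.004  -0.0013 -1.    ]
top
   ring0.13 [ 0.5147 -0.0758] 0.1299 96 rms mm 0.12
   ring0.13 [ 0.5146 -0.0758] 0.1299 101 rms mm 0.14
   ring0.13 [ 0.5147 -0.0758] 0.1299 93 rms mm 0.13
   ring0.105 [ 0.5154 -0.0767] 0.1042 73 rms mm 0.29
   ring0.105 [ 0.5157 -0.0767] 0.104 80 rms mm 0.22
   ring0.105 [ 0.5156 -0.0766] 0.1041 67 rms mm 0.2
   board [ 0.5134 -0.0714] 0.0998 104 rms mm 0.14
   board [ 0.5134 -0.0715] 0.0998 110 rms mm 0.12
   board [ 0.5134 -0.0716] 0.0997 103 rms mm 0.13
  => offset mm 0.13 [-1.3  4.3] 0.0045
  => offset mm 0.105 [-2.2  5.1] 0.0055
```

arm_command(motion=[{"tx": 0, "ty": 0.5, "tz": -4, "turn": 0, "jaw": -1}, {"tx": 0, "ty": 0.5, "tz": -8, "turn": 0, "jaw": -1}, {"tx": 0, "ty": 0.5, "tz": -12, "turn": 0, "jaw": -1}, {"tx": 0, "ty": 0.5, "tz": -15, "turn": 0, "jaw": -1}, {"tx": 0, "ty": 0.5, "tz": -17, "turn": 0, "jaw": -1}, {"tx": 0, "ty": 0.5, "tz": -19, "turn": 0, "jaw": -1}, {"tx": 0, "ty": 0.5, "tz": -21, "turn": 0, "jaw": -1}, {"tx": 0, "ty": 0.5, "tz": -22, "turn": 0, "jaw": -1}, {"tx": 0, "ty": 0.5, "tz": -23, "turn": 0, "jaw": -1}, {"tx": 0, "ty": 0.5, "tz": -24, "turn": 0, "jaw": -1}, {"tx": 0, "ty": 0.5, "tz": -24, "turn": 0, "jaw": -1}])

```text
time_s: 15.15
tcp_pos: [0.4875, 0.0202, 0.1057]
orientation: [[0.962, 0.004, -0.274], [0.274, -0.0, 0.962], [0.003, -1.0, -0.001]]
force: [-1.0, 4.4, 1.2]
width: 1.001
```

```bash
python3 -c "
from go import *
from fine import fine
go([.4882,.0174,.1055],16)
im,d=vision.camera('top'); fine('top',im,(.5147,-.0758),(.5142,-.0735))" | grep -v 105
```

```text
tx,ty,tz mm [-0.1  0.2 -2.9] turn -0.0014 tilt [ 3.5e-03 -5.0e-04 -1.0e+00]
top
   ring0.13 [ 0.5146 -0.0751] 0.1303 85 rms mm 0.14
   ring0.13 [ 0.5146 -0.075 ] 0.1304 76 rms mm 0.11
   ring0.13 [ 0.5146 -0.0751] 0.1304 82 rms mm 0.13
   board [ 0.5137 -0.0723] 0.1 87 rms mm 0.14
   board [ 0.5136 -0.0724] 0.0999 95 rms mm 0.15
   board [ 0.5136 -0.0724] 0.0999 90 rms mm 0.12
  => offset mm 0.13 [-1.   2.7] 0.0029
```

arm_command(motion=[{"tx": 0, "ty": 0, "tz": -1.5, "turn": 0, "jaw": -1}, {"tx": 0, "ty": 0, "tz": -2.5, "turn": 0, "jaw": -1}, {"tx": 0, "ty": 0, "tz": -3.5, "turn": 0, "jaw": -1}, {"tx": 0, "ty": 0, "tz": -4, "turn": 0, "jaw": -1}, {"tx": 0, "ty": 0, "tz": -4, "turn": 0, "jaw": -1}])

```text
time_s: 15.7
tcp_pos: [0.4886, 0.0161, 0.1057]
orientation: [[0.962, 0.004, -0.274], [0.274, -0.001, 0.962], [0.003, -1.0, -0.002]]
force: [-1.0, 4.7, 0.9]
width: 0.998
```

```bash
python3 -c "
from go import *
from fine import fine
go([.4882,.0174,.1055],16)
im,d=vision.camera('top'); fine('top',im,(.5147,-.0758),(.5142,-.0735))" | grep -v 105
```

```text
tx,ty,tz mm [-0.1  0.2  1.3] turn -0.0016 tilt [ 3.6e-03 -7.0e-04 -1.0e+00]
top
   ring0.13 [ 0.5146 -0.0757] 0.13 92 rms mm 0.13
   ring0.13 [ 0.5146 -0.0756] 0.1301 96 rms mm 0.15
   ring0.13 [ 0.5147 -0.0755] 0.1301 91 rms mm 0.13
   board [ 0.5148 -0.0765] 0.1 82 rms mm 0.13
   board [ 0.5148 -0.0764] 0.1 86 rms mm 0.11
   board [ 0.5148 -0.0765] 0.1 90 rms mm 0.13
  => offset mm 0.13 [ 0.1 -1. ] 0.001
```

Within about 1 mm. I retreat straight back, rise and move clear to the left, then do a final check.

arm_command(motion=[{"tx": 0, "ty": 0, "tz": 4, "turn": 0, "jaw": -1}, {"tx": 0, "ty": 0, "tz": 14, "turn": 0, "jaw": -1}, {"tx": 0, "ty": 0, "tz": 28, "turn": 0, "jaw": -1}, {"tx": 0, "ty": 0, "tz": 42, "turn": 0, "jaw": -1}, {"tx": 0, "ty": -15, "tz": 52, "turn": 0, "jaw": -1}, {"tx": 0, "ty": -45, "tz": 60, "turn": 0, "jaw": -1}, {"tx": 0, "ty": -80, "tz": 75, "turn": 0, "jaw": -1}, {"tx": 0, "ty": -110, "tz": 100, "turn": 0, "jaw": -1}, {"tx": 0, "ty": -120, "tz": 130, "turn": 0, "jaw": -1}, {"tx": 0, "ty": -120, "tz": 155, "turn": 0, "jaw": -1}, {"tx": 0, "ty": -120, "tz": 165, "turn": 0, "jaw": -1}, {"tx": 0, "ty": -120, "tz": 165, "turn": 0, "jaw": -1}])

```text
time_s: 16.95
tcp_pos: [0.4421, 0.1763, 0.2251]
orientation: [[0.961, 0.003, -0.277], [0.277, -0.001, 0.961], [0.003, -1.0, -0.002]]
force: [0.7, 0.1, 0.3]
width: 1.001
```

```bash
python3 -c "
from go import *
from fine import fine
go([.4882,.0174,.1055],16)
im,d=vision.camera('top'); fine('top',im,(.5147,-.0758),(.5147,-.0765)); cv2.imwrite('pics/f_top.png',im)
a=cv2.imread('pics/top0.png'); print('disc still?',np.abs(cv2.absdiff(vision.camera('top')[0],im)).max())
im2,d=vision.camera('side'); cv2.imwrite('pics/f.png',np.hstack([cv2.resize(im,(400,300)),cv2.resize(im2,(400,300))]))
try: fine('side',im2,(.5145,-.074),(.5145,-.072))
except Exception as e: print(e)"
```

```text
t 16.95 tcp [0.4421 0.1763 0.2251] ang 16.09 F [0.7 0.1 0.3] w 1.0010012984111556
tx,ty,tz mm [  -0.   119.9 -165.2] turn 0.0015 tilt [ 0.0032 -0.001  -1.    ]
top
   ring0.13 [ 0.5147 -0.0758] 0.1299 149 rms mm 0.12
   ring0.13 [ 0.5147 -0.0758] 0.1299 150 rms mm 0.12
   ring0.13 [ 0.5147 -0.0758] 0.1299 149 rms mm 0.12
   ring0.105 [ 0.5152 -0.0763] 0.1046 75 rms mm 0.14
   ring0.105 [ 0.5177 -0.0774] 0.1024 103 rms mm 0.28
   ring0.105 [ 0.5178 -0.0776] 0.1022 107 rms mm 0.23
   board [ 0.5146 -0.077 ] 0.0996 163 rms mm 0.13
   board [ 0.5146 -0.077 ] 0.0996 171 rms mm 0.12
   board [ 0.5146 -0.077 ] 0.0996 172 rms mm 0.12
  => offset mm 0.13 [-0.1 -1.2] 0.0012
  => offset mm 0.105 [-3.2  0.6] 0.0033
disc still? 38
side
   ring0.13 [ 0.5148 -0.0738] 0.1297 78 rms mm 0.24
   ring0.13 [ 0.5149 -0.0736] 0.1296 66 rms mm 0.15
   ring0.13 [ 0.5145 -0.0741] 0.1301 69 rms mm 0.2
   ring0.105 [ 0.5139 -0.0737] 0.1059 21 rms mm 0.2
   ring0.105 [ 0.5128 -0.0739] 0.107 29 rms mm 0.35
   ring0.105 [ 0.5126 -0.0751] 0.1056 74 rms mm 1.39
   board [ 0.517  -0.0737] 0.0984 44 rms mm 0.3
   board [ 0.5161 -0.074 ] 0.0991 38 rms mm 0.25
   board [ 0.5164 -0.0741] 0.0988 35 rms mm 0.22
  => offset mm 0.13 [ 1.9 -0. ] 0.0019
  => offset mm 0.105 [3.7 1. ] 0.0039
```

View pics/f.png

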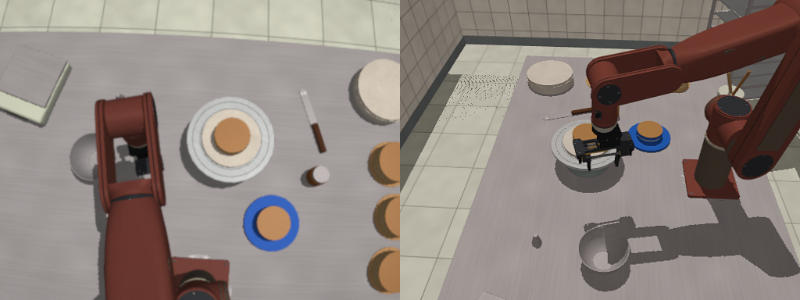

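The final view shows the board concentric on the disc at (230,138), with the knife, jar, nozzle and bowl in place and the gripper clear of everything. The 210 mm ring fit is spoiled by the neighbouring board edge, so I rely on the 260 mm ring. I'll hand in after a stillness check on the disc area only.

```bash
python3 -c "
from h import *
a=[vision.camera('top')[0][118:238,235:352].astype(int) for _ in range(4)]
print('mean diff consecutive vs 3 apart',abs(a[0]-a[1]).mean(),abs(a[0]-a[3]).mean())
sign_off(); print('signed', arm.get_state()['time_s'])"
```

```text
mean diff consecutive vs 3 apart 0.6847815764482431 0.691096866096866
the job is handed in; nothing more can be done
the job is handed in; nothing more can be done
```

The board now sits about 1.2 mm from the turntable's centre (limit 6 mm), and I handed the job in at about 17 s. It started about 37 mm off, on the far-left side. I moved it with the open fingers cradling its edge, first with a 37 mm push towards the spindle, then a 4 mm nudge from the left. Push forces read about 4.5 N.

**Last checks**
- **Position:** the top camera, using the 260 mm ring and the board edge, gave an offset of (-0.1, -1.2) mm. The partly blocked side view gave about 1.9 mm.
- **Stillness:** the last frames of the disc showed only camera noise, so it was not turning.
- **Other items:** the bowl, jar, nozzle and knife looked unmoved in the pictures. I did not measure them.

**What failed or disagreed**
- **First push missed:** the open fingertips ended about 28 mm higher than the stated tool geometry implied, so they passed over the board without touching anything. I measured the real tip height in the side view and went lower.
- **Mid-job reading off:** after the first push, a reading with the arm half blocking the view said about 1 mm. With the arm clear it was 4.4 mm, which is why I added the second nudge.
- **210 mm ring unusable at the end:** fits to it gave 3 to 4 mm because the board edge lies right beside it, so I did not use them.

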